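# Stand the button-station front plate up in the wiring stand and lock it

## Task

Get the white front plate ready for wiring: swing the red half-round keeper fully open, push the plate off the wooden step and down the ramp until its leading edge meets the foot of the metal fence, and go on pushing its tail forward and up so that it tips up on that edge and leans flat against the fence, about central. Then swing the keeper fully back so that its flat side faces the plate and holds it. Slide and tip the plate, never pick it up, and leave the loose parts lying around where they are.

Things in the scene. Friction and masses are not known exactly. Their poses are not given: they have to be found in the camera images.
- stand: Fixed wiring stand: wooden step, ramp, floor, fence, keeper post, in that order away from the robot. Origin: bench level, under the middle of the fence's foot; x from the step to the fence, y along the fence to the left, z up. The keeper's steel post, 18 mm thick, is at x -2, y +90 mm. A level floor at z 10 mm lies before, under and behind the fence. All numbers with 'stand' are in this frame.
- fence_foot (a point): Middle of the line where the fence's front face meets the stand's floor (stand x 0, y 0, z 10 mm); axes as the stand's. The aluminium fence is 140 mm wide (stand y -70 to +70), 10 mm thick, 85 mm tall and leans 10 degrees back (front top edge at stand x 15, z 94 mm).
- step_edge (a point): Middle of the step's far edge, on its level top (stand x -75, y 0, z 55 mm); axes as the stand's. The light wooden step reaches from here 160 mm towards the robot, stand y -165 to +90 mm. From the edge a plywood ramp (stand y -85 to +85) falls to x -14, z 10 mm; from there the floor is level to the fence.
- plate: White rigid plate with three black flush discs, 105 (own x) x 120 (own y) x 8 mm (own z), about 0.16 kg, lying on the step, own x roughly to the fence. Origin: centre of its underside, which faces the robot once stood up (own z then dips 10 degrees). Past the step's edge it tips down onto the ramp by itself; stood up past the vertical it falls back on the fence and stays there.
- plate_foot (a point): Middle of the plate's leading lower edge (own x +52.5 mm, on the underside): the edge it is to stand on. It pivots here once it is at the foot of the fence.
- plate_tail (a point): Middle of the plate's rear lower edge (own x -52.5 mm, on the underside), nearest the robot: push here. Once the leading edge is stopped, let the pusher rise with the tail (straight ahead alone jams it). With the leading edge at the fence foot and the plate lying on the ramp it slopes at about 30 degrees, and this point is at stand x about -93, z about 65 mm.
- keeper (a joint): Angle of the keeper, rad, clockwise from above: 0 = fully closed (end stop; flat side faces the fence, about 7 mm before a plate leaning there), 1.57 = fully open (flat side square to the fence, clear of the plate), 1.7 = end stop. It stays where left; about 1.5 N at the stud turns it. Closed, it bars the way of the plate as it tips up.
- keeper_axis (a point): On the keeper's upright pivot axis, at its top face (stand x -2, y +90, z 92 mm). The keeper is a red level half-disc, radius 55 mm, 12 mm thick, underside 80 mm above the bench, its straight side (white line) through the axis. A plate lying on the ramp is below it.
- keeper_stud (a point): Top of the keeper's black upright stud, 14 mm thick, 33 mm tall above the keeper's top face (its top 125 mm above the bench), 38 mm from the axis, opposite the flat side. Closed: it lies from the axis towards the robot (stand -x); open: to the left (stand +y). Push it sideways round the axis.
- head_green: Bystander, leave alone: green-topped push-button head, 30 mm wide, 28 mm tall, standing on the right end of the stand's step. Origin: centre of its underside.
- head_red: Bystander, leave alone: red-topped push-button head, 30 mm wide, 28 mm tall, standing on the right end of the stand's step. Origin: centre of its underside.
- contactor: Bystander, leave alone: black contactor with a grey top, 75 x 45 x 75 mm, on the bench to the right. Origin: centre of its underside.
- terminals: Bystander, leave alone: blue terminal block, 50 x 100 x 32 mm, on the bench to the right. Origin: centre of its underside.
- driver: Bystander, leave alone: screwdriver lying on the bench to the left. Origin: on its underside.
- breaker: Bystander, leave alone: white three-pole circuit breaker with yellow toggles, 85 x 54 x 74 mm, on the bench to the left. Origin: centre of its underside.
- tape: Bystander, leave alone: yellow roll of tape, 64 mm wide, 19 mm tall, on the bench to the left of the stand. Origin: centre of its underside.

How it is judged:
On the way, in this order (a step that is already met when the one before it is completed fails the run):
1. the keeper is swung open (beyond 1.3 rad) (value of joint keeper above 1.3 rad), for 0.1 s.
2. the plate's leading edge has come down to the foot of the fence while the plate still slopes (own z less than 1.2 rad from vertical) (x of plate_foot in the frame of stand above -0.025 m and z of plate_foot in the frame of stand below 0.022 m and angle between plate's own z axis and vertical below 1.2 rad), for 0.04 s.
3. the plate stands on that edge and leans against the fence (angle between plate's own z axis and vertical between 1.63 and 1.87 rad and x of plate_foot in the frame of stand above -0.022 m and z of plate_foot in the frame of stand below 0.018 m and y of plate_foot in the frame of stand between -0.02 and 0.02 m), for 0.2 s.
4. the keeper is swung shut before it (all of step 3 and value of joint keeper below 0.15 rad), for 0.2 s.
At the end, for the whole second after the job is handed in: The plate stands on its leading edge on the stand floor, leaning on the fence (own z 1.63 to 1.87 rad from vertical; 1.75 is flush), that edge at most 22 mm before the fence foot and within 20 mm of central; the keeper is closed (below 0.15 rad); all at rest (all of step 4 and linear speed of plate below 0.02 m/s and angular speed of plate below 0.1 rad/s); the robot touches nothing.
It fails at once if the plate's leading edge is lifted (more than 90 mm above the bench; it starts at 55) (height (world z) of plate_foot above 0.09 m).
It fails at once if a loose part lying around is moved by more than 30 mm (distance of any of head_green, head_red, contactor, terminals, driver, breaker, tape from where it was at the start of the episode above 0.03 m).
It also fails if it takes over 67 s, if anything falls off the work surface, if the arm or the gripper's body presses on something with over 40 N, if the wrist force passes 120 N, or if a joint passes its speed limit or range.

## Robot

A 7-joint arm with a two-finger parallel gripper is mounted at the origin on the work surface. World frame = base frame: x ahead of the robot, y to its left, z up, the work surface at z = 0. Lengths are in m, angles in rad, forces in N, time in s.
With the tool pointing down it reaches from about 0.4 to 0.85 m from the base axis. Payload 10.4 kg.
Tool frame: the origin (TCP) lies midway between the tips of the shut fingers; the grasp point (between the pads) lies 19 mm behind it; z points along the fingers, x is the direction in which the jaws open and shut, and the axes are right-handed (so a half turn about z gives the same grasp; the last joint's range is limited). The gripper opens to 85 mm and grips with 20 to 120 N. Pads are 22 mm wide; open, the fingers measure 114 mm over their backs; the gripper's body (76 mm by 85 mm) begins 54 mm behind the grasp point. The pads swing forward as they close: fully open they stand 13 mm farther back than shut.
Start: joints at [1.136, 0.332, -0.065, 1.46, 0.022, 1.35, -0.088], TCP at [0.25, -0.573, 0.231] pointing down, gripper open.
Joint ranges: [-2.6, 2.6], [-0.5, 2.12], [-1.47, 1.34], [0.16, 2.42], [-1.27, 4.41], [0.06, 2.06], [-2.6, 2.6]. Speed limits (rad/s): [2.22, 2.22, 2.79, 2.79, 3.14, 3.14, 3.14].

## Interface

Orientations are given as a unit quaternion [x, y, z, w].
In Python, from workcell import monitor, eyes, ticket, models gives the robot as it stands.
- The arm moves only by the tool servo_tool, never from a script. Its argument "motion" is a list of rows, each a list of 7 numbers: the opening, from 0 (shut) to 1 (fully open), then the shift along the tool's x, y, z in m, then the turn, a rotation vector about the tool's x, y, z in degrees. In form: [[fingers, tx, ty, tz, rx, ry, rz], ...]. A call has 1 to 20 rows; each row is the pose to reach, as a shift and turn from the pose commanded when the call began, along the tool's axes at that moment; what a row does not reach only later rows make up. A row lasts 1/8 s, in which the tool goes at most 62.5 mm and 10.7 degrees, less where a joint would pass 70% of its speed; a pose out of reach is approached as far as the arm can. A call with a gripper value outside its range is refused whole. The fingers move at their own pace and stop on an object; "grip_force" is the grip in N (left out, the last holds). Time passes only in rows, so rows that repeat a pose let the fingers close. It gives the time, the measured TCP pose, the force and the opening at its end, in the units of the state.
- monitor.get_obs(): the state, without advancing time (a new reading comes with each control period).
- eyes.camera(name): name is "scene" or "top" or "wrist"; returns (picture, depth): 400x640x3 uint8, blue, green, red; 400x640 float32, m along the optical axis (not along the pixel's ray), 0 where there is no reading.
- eyes.camera_info(name): a dict with "intrinsics" (3x3 intrinsics, pixels), "extrinsics" (4x4, takes a point from world to camera coordinates); the wrist camera has in their place "tool_from_camera" (4x4, takes a point from camera to tool coordinates, whose origin is the TCP and whose axes are the tool frame's). Camera axes: x right, y down, z forward; pixel columns grow to the right and rows downward; lengths in m; the calibration is good to about 2 mm. A picture is of the moment at which its call begins: read the wrist's pose just before it. camera_info takes no time and is no camera call.
- ticket.hand_in(): hands the job in, once; it reports no verdict.
Trained networks look in the newest picture that a camera, given by its name, has taken for a name from the list of things; names that differ only in an ending like _2 or _b are one class to them, and where a whole thing is asked for, a point or a joint stands for the part that bears it (a point fixed in the world has none). Each returns a list of dicts, best first, with "confidence" (0 to 1); they miss things now and then, are a little off and sometimes report something else, mostly with a low value. They report only what shows in the picture. A call takes as long as a camera call.
- models.boxes_of(camera, thing): "point" ([x, y, z] in m, in the coordinates of the camera as it stood for that picture, good to about 4 mm: the middle of the surface that is visible of it).
The state is a dict: "clock": time; "joint_pos": joint angles; "joint_velocities": joint speeds; "tau": joint torques, N m; "position": TCP position; "ee_rot": TCP orientation; "ft_force": force on the tool from outside, world axes, zero at the start; "torque": the same for the moment, N m; "grip_width": opening from 0.0 (shut) to 1.0 (fully open).
Only numpy, scipy, OpenCV 4.12 (cv2) and the standard library are available. Lean on these libraries where they do the work, as an engineer would, in place of code of your own. Each camera call takes 0.05 s, during which the arm holds its last target. There are 200 camera calls.

## Working session

There is one attempt and no reset: what is moved stays moved. The work goes in short steps, Python scripts to look and compute and a tool call to move; the robot and the scene stay as the last step left them, time stands still between calls to the robot, and variables do not carry over. Pictures are saved under pics/ and viewed, about 8 in all and at most 12, crops included, and the job is handed in when it is done.

Besides the shell and the picture viewer there is one more tool, called after "Call:" as name(argument=value, ...), one argument or row to a line, values as JSON. servo_tool: Moves the arm, as the interface text tells. Its arguments: {"type":"object","properties":{"motion":{"type":"array"},"grip_force":{"type":"number"}},"required":["motion"]}

```bash
mkdir -p pics
cat > h.py <<'E'
import numpy as np, cv2
from scipy.spatial.transform import Rotation as R
from workcell import monitor, eyes, ticket, models
def world(cam, p):
    E=np.array(eyes.camera_info(cam)["extrinsics"]); return (np.linalg.inv(E)@np.r_[p,1])[:3]
def px(cam,depth,u,v):
    K=np.array(eyes.camera_info(cam)["intrinsics"]); z=np.median(depth[v-1:v+2,u-1:u+2])
    return world(cam,[(u-K[0,2])/K[0,0]*z,(v-K[1,2])/K[1,1]*z,z])
def proj(cam,P):
    i=eyes.camera_info(cam);c=np.array(i["extrinsics"])@np.r_[P,1];q=np.array(i["intrinsics"])@c[:3];return q[:2]/q[2]
def st():
    o=monitor.get_obs(); print({k:np.round(o[k],3).tolist() for k in("clock","position","ee_rot","ft_force","grip_width","joint_pos")}); return o
E
python3 - <<'E'
from h import *
o=st()
print(np.round(R.from_quat(o["ee_rot"]).as_matrix(),3))
ims=[]
for c in("scene","top"):
    im,d=eyes.camera(c); cv2.imwrite(f"pics/{c}0.png",im); np.save(f"pics/{c}0.npy",d)
    for t in("plate","keeper","keeper_stud","plate_tail","plate_foot","fence_foot","step_edge","keeper_axis","stand"):
        r=models.boxes_of(c,t)
        print(c,t,[(np.round(world(c,x["point"]),3).tolist(),round(x["confidence"],2)) for x in r[:2]])
E
```

```text
{'clock': 0.0, 'position': [0.25, -0.572, 0.231], 'ee_rot': [0.837, -0.548, -0.001, -0.0], 'ft_force': [-0.621, 0.623, 0.616], 'grip_width': 1.001, 'joint_pos': [1.136, 0.333, -0.065, 1.461, 0.022, 1.35, -0.088]}
[[ 0.4   -0.916 -0.001]
 [-0.916 -0.4    0.001]
 [-0.001  0.    -1.   ]]
scene plate []
scene keeper [([0.632, 0.103, 0.095], 0.68)]
scene keeper_stud [([0.629, 0.101, 0.092], 0.82)]
scene plate_tail [([0.544, -0.004, 0.06], 0.61)]
scene plate_foot [([0.547, 0.0, 0.058], 0.66)]
scene fence_foot [([0.606, -0.038, 0.046], 0.71)]
scene step_edge [([0.613, -0.042, 0.045], 0.65)]
scene keeper_axis [([0.631, 0.105, 0.09], 0.79)]
scene stand [([0.61, -0.038, 0.045], 0.63)]
top plate [([0.542, 0.001, 0.06], 0.56)]
top keeper [([0.628, 0.104, 0.093], 0.83)]
top keeper_stud [([0.629, 0.105, 0.095], 0.72), ([0.544, 0.004, 0.063], 0.63)]
top plate_tail [([0.542, -0.003, 0.06], 0.93), ([0.434, 0.37, 0.043], 0.36)]
top plate_foot [([0.542, 0.002, 0.066], 0.59)]
top fence_foot [([0.609, -0.007, 0.051], 0.94), ([0.543, 0.0, 0.063], 0.25)]
top step_edge [([0.609, -0.017, 0.054], 0.87), ([0.432, 0.368, 0.045], 0.59)]
top keeper_axis [([0.626, 0.103, 0.096], 0.95)]
top stand [([0.605, -0.014, 0.053], 0.84)]
```

```bash
ls . pics
```

```text
.:
h.py
pics

pics:
scene0.npy
scene0.png
top0.npy
top0.png
```

View pics/top0.png

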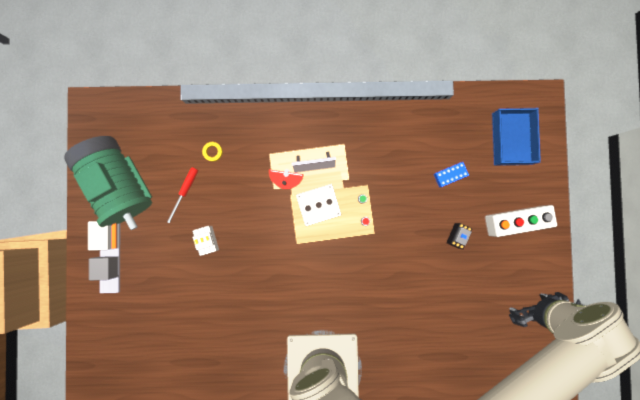

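View pics/scene0.png

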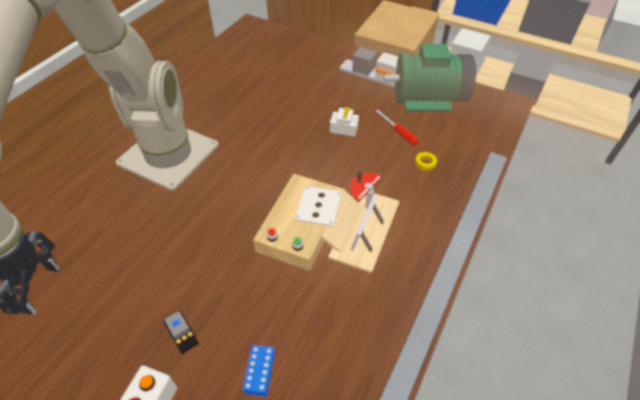

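The top view shows the plate at about px (319,205), the red keeper at (285,178) with its stud, the fence at (315,163) and the two heads on the right end of the step at (362,199) and (365,221). The stand is yawed by several degrees to the left. Next I fit its frame from depth.

```bash
cat >> h.py <<'E'
def cloud(cam,d):
    i=eyes.camera_info(cam);K=np.array(i["intrinsics"]);v,u=np.indices(d.shape)
    P=np.stack([(u-K[0,2])/K[0,0]*d,(v-K[1,2])/K[1,1]*d,d,np.ones_like(d)],-1)
    return (P@np.linalg.inv(np.array(i["extrinsics"])).T)[...,:3]
E
python3 - <<'E'
from h import *
for c in("top","scene"):
    im=cv2.imread(f"pics/{c}0.png");d=np.load(f"pics/{c}0.npy");W=cloud(c,d)
    hsv=cv2.cvtColor(im,cv2.COLOR_BGR2HSV);H,S,V=cv2.split(hsv)
    roi=(abs(W[...,0]-.57)<.25)&(abs(W[...,1]+.02)<.2)
    def rect(m,n):
        m=cv2.morphologyEx((m&roi).astype(np.uint8),cv2.MORPH_OPEN,np.ones((2,2)))
        nn,l,s,_=cv2.connectedComponentsWithStats(m);k=1+np.argmax(s[1:,4]);p=W[l==k]
        print(c,n,len(p),"rect",np.round(cv2.minAreaRect((p[:,:2]*1000).astype(np.float32)),1) if 0 else [np.round(x,1) for x in cv2.minAreaRect((p[:,:2]*1000).astype(np.float32))],"med",np.round(np.median(p,0),3))
    z=W[...,2]
    rect((z>.045)&(z<.075)&(W[...,0]<.66),"step+plate")
    rect((S<60)&(V>170)&(z>.05)&(z<.08),"plate")
    rect((z>.003)&(z<.02),"floor")
    rect(((H<8)|(H>172))&(S>150)&(z>.08),"keeper")
    rect((z>.025)&(z<.11)&(S<90)&(V<200)&(W[...,0]>.62)&(W[...,1]<.06),"fence")
E
```

```text
top step+plate 3941 rect [array([517.1, -48. ]), array([179.3, 262.5]), np.float64(6.5)] med [ 0.513 -0.039  0.056]
top plate 1222 rect [array([536.6,  -2.4]), array([119.4, 126.8]), np.float64(15.0)] med [ 0.539 -0.001  0.062]
top floor 1446 rect [array([611.6,  20.4]), array([242.7, 255.6]), np.float64(6.1)] med [0.692 0.006 0.01 ]
top keeper 340 rect [array([618.6, 105.8]), array([103.3,  44.4]), np.float64(79.8)] med [0.62  0.103 0.091]
top fence 223 rect [array([601.9,  20.5]), array([105.6, 197.9]), np.float64(73.2)] med [0.671 0.    0.049]
scene step+plate 4519 rect [array([ 645.8, -331.8]), array([231.1, 918.5]), np.float64(23.4)] med [ 0.528 -0.053  0.055]
scene plate 1312 rect [array([ 700.3, -336.1]), array([119.8, 869.5]), np.float64(24.4)] med [ 0.551 -0.005  0.061]
scene floor 2409 rect [array([ 756.2, -286.5]), array([148.8, 901.8]), np.float64(13.5)] med [0.695 0.003 0.009]
scene keeper 332 rect [array([ 760.3, -286. ]), array([ 67.3, 909.4]), np.float64(18.2)] med [0.628 0.098 0.09 ]
scene fence 104 rect [array([ 799.3, -357.6]), array([ 47.1, 748.4]), np.float64(17.5)] med [ 0.698 -0.038  0.048]
```

Run:
```python
from h import *
i=eyes.camera_info("wrist");print(np.round(i["tool_from_camera"],3),np.round(i["intrinsics"],1))
o=monitor.get_obs();r=R.from_quat(o["ee_rot"]).as_matrix()
for t in([.42,-.01,.36],[.5,-.01,.36]):print(np.round(r.T@(np.array(t)-o["position"]),3))
```

```text
[[ 1.     0.     0.001 -0.   ]
 [-0.     0.948  0.317 -0.083]
 [-0.001 -0.317  0.948 -0.142]
 [ 0.     0.     0.     1.   ]] [[288.1   0.  317. ]
 [  0.  288.1 200.9]
 [  0.    0.    1. ]]
[-0.448 -0.381 -0.129]
[-0.416 -0.454 -0.129]
```

Call:
servo_tool(
  motion=[
    [1,-0.396,-0.5,-0.1,0,0,17.3],
    [1,-0.396,-0.5,-0.1,0,0,17.3],
    [1,-0.396,-0.5,-0.1,0,0,17.3],
    [1,-0.396,-0.5,-0.1,0,0,17.3],
    [1,-0.396,-0.5,-0.1,0,0,17.3],
    [1,-0.396,-0.5,-0.1,0,0,17.3],
    [1,-0.396,-0.5,-0.1,0,0,17.3],
    [1,-0.396,-0.5,-0.1,0,0,17.3],
    [1,-0.396,-0.5,-0.1,0,0,17.3],
    [1,-0.396,-0.5,-0.1,0,0,17.3],
    [1,-0.396,-0.5,-0.1,0,0,17.3],
    [1,-0.396,-0.5,-0.1,0,0,17.3],
    [1,-0.396,-0.5,-0.1,0,0,17.3],
    [1,-0.396,-0.5,-0.1,0,0,17.3],
    [1,-0.396,-0.5,-0.1,0,0,17.3],
    [1,-0.396,-0.5,-0.1,0,0,17.3],
  ],
)

```text
clock: 3.0
position: [0.5498, -0.0102, 0.3314]
ee_rot: [0.745, -0.667, 0.0, 0.0]
ft_force: [-0.2, -0.3, -0.3]
grip_width: 1.001
```

```bash
cat >> h.py <<'E'
def wristcam():
    "cam->world 4x4 at this moment"
    o=monitor.get_obs();T=np.eye(4);T[:3,:3]=R.from_quat(o["ee_rot"]).as_matrix();T[:3,3]=o["position"]
    return T@np.array(eyes.camera_info("wrist")["tool_from_camera"])
def wcloud(T,d):
    K=np.array(eyes.camera_info("wrist")["intrinsics"]);v,u=np.indices(d.shape)
    P=np.stack([(u-K[0,2])/K[0,0]*d,(v-K[1,2])/K[1,1]*d,d,np.ones_like(d)],-1)
    return (P@T.T)[...,:3]
E
python3 - <<'E'
from h import *
T=wristcam();im,d=eyes.camera("wrist");cv2.imwrite("pics/w1.png",im);np.savez("pics/w1.npz",T=T,d=d)
for t in("plate_tail","plate_foot","fence_foot","step_edge","keeper_axis","keeper_stud"):
    print(t,[(np.round((T@np.r_[x["point"],1])[:3],3).tolist(),round(x["confidence"],2)) for x in models.boxes_of("wrist",t)[:2]])
E
```

```text
plate_tail [([0.551, 0.008, 0.066], 0.72), ([0.715, 0.348, 0.02], 0.47)]
plate_foot [([0.551, 0.004, 0.063], 0.82)]
fence_foot [([0.627, 0.001, 0.056], 0.78), ([0.443, 0.36, 0.043], 0.26)]
step_edge [([0.627, 0.008, 0.058], 0.59)]
keeper_axis [([0.632, 0.108, 0.09], 0.91)]
keeper_stud [([0.627, 0.105, 0.094], 0.86)]
```

View pics/w1.png

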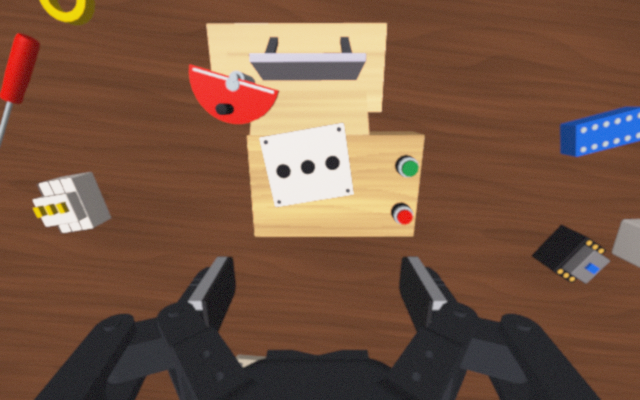

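The wrist view is nearly square to the stand. Step corners are at (254,237), (415,237) and (424,134). The plate corners are about (261,136), (341,124), (354,193) and (275,207). The keeper's flat side runs from (190,66) to (278,92), with the stud at (226,108). The fence's top edge runs from (250,55) to (367,55).

Run:
```python
from h import *
f=np.load("pics/w1.npz");T=f["T"];d=f["d"];im=cv2.imread("pics/w1.png");W=wcloud(T,d)
K=np.array(eyes.camera_info("wrist")["intrinsics"])
def ray(u,v,z):
    r=T[:3,:3]@np.linalg.inv(K)@[u,v,1];c=T[:3,3];return c+r*(z-c[2])/r[2]
for n,u,v,z in[("stepFR",254,237,.055),("stepNR",415,237,.055),("stepFarR",424,134,.055),("stepFarL",248,134,.055),("fTopL",250,55,.094),("fTopR",367,55,.094),("fFootL",257,80,.01),("fFootR",365,79,.01),("kA",190,66,.092),("kB",278,92,.092),("stud",224,108,.125),("p",261,136,.063),("p",341,124,.063),("p",354,193,.063),("p",275,207,.063)]:
    print(n,np.round(ray(u,v,z),4))
hsv=cv2.cvtColor(im,cv2.COLOR_BGR2HSV);H,S,V=cv2.split(hsv)
roi=np.zeros(d.shape,bool);roi[20:245,180:430]=1
def rect(m,n):
    m=cv2.morphologyEx((m&roi).astype(np.uint8),cv2.MORPH_OPEN,np.ones((3,3)))
    nn,l,s,_=cv2.connectedComponentsWithStats(m);k=1+np.argmax(s[1:,4]);p=W[l==k]
    print(n,len(p),[np.round(x,1) for x in cv2.minAreaRect((p[:,:2]*1000).astype(np.float32))],"med",np.round(np.median(p,0),3))
z=W[...,2]
rect((S<60)&(V>150)&(z>.05)&(z<.075)&(W[...,0]<.62),"plate")
rect(((H<8)|(H>172))&(S>150)&(z>.08),"keeper")
rect((z>.05)&(z<.075),"step")
rect((V<120)&(z>.1)&(abs(W[...,1]-.1)<.07),"stud")
```

```text
stepFR [0.4214 0.0776 0.055 ]
stepNR [ 0.4495 -0.1785  0.055 ]
stepFarR [ 0.6094 -0.1563  0.055 ]
stepFarL [0.582  0.0926 0.055 ]
fTopL [0.679  0.0847 0.094 ]
fTopR [ 0.6942 -0.0536  0.094 ]
fFootL [0.6569 0.0919 0.01  ]
fFootR [ 0.6758 -0.0676  0.01  ]
kA [0.6593 0.1568 0.092 ]
kB [0.6416 0.0491 0.092 ]
stud [0.6167 0.1055 0.125 ]
p [0.5822 0.0727 0.063 ]
p [ 0.6105 -0.0363  0.063 ]
p [ 0.514  -0.0691  0.063 ]
p [0.479  0.0465 0.063 ]
plate 5505 [array([544.6,   3.9]), array([108.9, 123.3]), np.float64(16.0)] med [0.55  0.004 0.062]
keeper 2494 [array([621.8,  83. ]), array([161.3,  53.8]), np.float64(80.7)] med [0.628 0.107 0.092]
step 17173 [array([524.2, -38.3]), array([174.7, 255.3]), np.float64(6.3)] med [ 0.527 -0.032  0.055]
stud 145 [array([614.8, 109. ]), array([10.9, 12. ]), np.float64(16.5)] med [0.616 0.106 0.124]
```

Call:
servo_tool(
  motion=[
    [0,-0.0785,-0.0735,0.1,0,0,0],
    [0,-0.0785,-0.0735,0.1,0,0,0],
    [0,-0.0785,-0.0735,0.1,0,0,0],
    [0,-0.0785,-0.0735,0.165,0,0,0],
    [0,-0.0785,-0.0735,0.228,0,0,0],
    [0,-0.0785,-0.0735,0.228,0,0,0],
    [0,-0.086,-0.0725,0.228,0,0,0],
    [0,-0.094,-0.0715,0.228,0,0,0],
    [0,-0.1,-0.071,0.228,0,0,0],
    [0,-0.106,-0.0705,0.228,0,0,0],
    [0,-0.114,-0.0735,0.228,0,0,0],
    [0,-0.121,-0.077,0.228,0,0,0],
    [0,-0.127,-0.082,0.228,0,0,0],
    [0,-0.132,-0.0875,0.228,0,0,0],
    [0,-0.1355,-0.0925,0.228,0,0,0],
    [0,-0.1385,-0.0975,0.228,0,0,0],
    [0,-0.1385,-0.0995,0.228,0,0,0],
    [0,-0.1385,-0.0995,0.228,0,0,0],
  ],
)

```text
clock: 5.6
position: [0.6339, 0.1391, 0.1034]
ee_rot: [0.745, -0.667, 0.0, -0.0]
ft_force: [-0.6, -0.2, -0.6]
grip_width: -0.001
```

Call:
servo_tool(
  motion=[
    [0,0,0.02,0,0,0,0],
    [0,0,0.03,-0.06,0,0,0],
    [0.5,0.03,0.06,-0.12,0,0,0],
    [1,0.07,0.11,-0.147,0,0,0],
    [1,0.11,0.16,-0.147,0,0,0],
    [1,0.129,0.187,-0.147,0,0,0],
    [1,0.129,0.187,-0.147,0,0,0],
    [1,0.129,0.187,-0.147,0,0,0],
  ],
)

```text
clock: 6.6
position: [0.4623, -0.0096, 0.2508]
ee_rot: [0.745, -0.667, 0.001, -0.0]
ft_force: [0.3, 0.8, 1.0]
grip_width: 1.003
```

```bash
cat >> h.py <<'E'
O=np.array([.6655,.0130,0]);yaw=np.deg2rad(6.27);S=np.array([[np.cos(yaw),-np.sin(yaw),0],[np.sin(yaw),np.cos(yaw),0],[0,0,1]])
def stand(P): return (np.asarray(P)-O)@S
E
python3 - <<'E'
from h import *
o=st();print(stand(o["position"]))
T=wristcam();im,d=eyes.camera("wrist");cv2.imwrite("pics/w2.png",im);np.savez("pics/w2.npz",T=T,d=d)
W=stand(wcloud(T,d));hsv=cv2.cvtColor(im,cv2.COLOR_BGR2HSV);H,Sa,V=cv2.split(hsv)
m=((H<8)|(H>172))&(Sa>150)&(W[...,2]>.08)&(W[...,1]>.05);p=W[m]
print(len(p),np.round(np.percentile(p,[1,50,99],axis=0),3))
E
```

```text
{'clock': 6.6, 'position': [0.462, -0.01, 0.251], 'ee_rot': [0.745, -0.667, 0.001, -0.0], 'ft_force': [0.262, 0.774, 0.952], 'grip_width': 1.003, 'joint_pos': [0.491, -0.013, -0.558, 1.815, -0.007, 1.337, -1.526]}
[-2.04418452e-01 -2.40472692e-04  2.50780624e-01]
967 [[-0.056  0.096  0.082]
 [-0.041  0.112  0.092]
 [-0.032  0.135  0.093]]
```

View pics/w2.png

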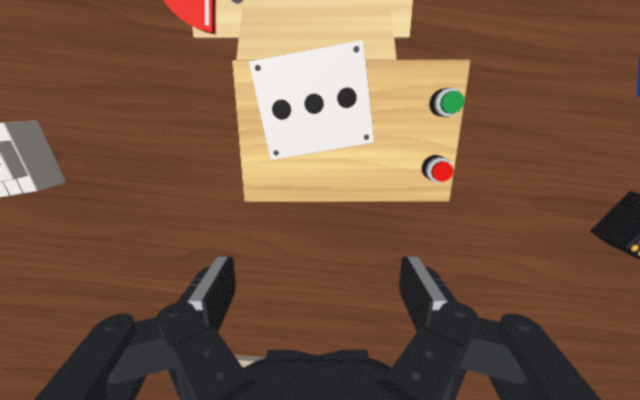

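The keeper's flat side (near (210,15)) now runs along stand x, so it is open. The plate is untouched. Next I lower the half-open fingers behind its tail and push it square.

Call:
servo_tool(
  motion=[
    [0.7,-0.003,0,0.06,0,0,0],
    [0.7,-0.003,0,0.12,0,0,0],
    [0.7,-0.003,0,0.17,0,0,0],
    [0.7,-0.003,0,0.19,0,0,0],
    [0.7,-0.003,0,0.197,0,0,0],
    [0.7,-0.003,-0.004,0.197,0,0,0],
    [0.7,-0.003,-0.009,0.197,0,0,0],
    [0.7,-0.003,-0.014,0.197,0,0,0],
    [0.7,-0.003,-0.019,0.197,0,0,0],
    [0.7,-0.003,-0.024,0.197,0,0,0],
    [0.7,-0.003,-0.029,0.197,0,0,0],
    [0.7,-0.003,-0.034,0.197,0,0,0],
    [0.7,-0.003,-0.039,0.197,0,0,0],
    [0.7,-0.003,-0.044,0.197,0,0,0],
    [0.7,-0.003,-0.049,0.197,0,0,0],
    [0.7,-0.003,-0.054,0.197,0,0,0],
    [0.7,-0.003,-0.059,0.197,0,0,0],
    [0.7,-0.003,-0.063,0.197,0,0,0],
  ],
)

```text
clock: 8.9
position: [0.5245, 0.0001, 0.0533]
ee_rot: [0.745, -0.667, 0.0, -0.0]
ft_force: [-1.1, -1.4, -0.9]
grip_width: 0.703
```

```bash
cat > look.py <<'E'
from h import *
import sys
n=sys.argv[1];o=monitor.get_obs();print("tcp stand",np.round(stand(o["position"]),4),"F",np.round(o["ft_force"],1),o["clock"],o["grip_width"])
T=wristcam();im,d=eyes.camera("wrist");it,dt=eyes.camera("top")
W=stand(wcloud(T,d));Wt=stand(cloud("top",dt))
for nm,i,w in(("wrist",im,W),("top",it,Wt)):
    H,Sa,V=cv2.split(cv2.cvtColor(i,cv2.COLOR_BGR2HSV))
    m=(Sa<45)&(V>165)&(w[...,2]>.015)&(w[...,2]<.13)&(w[...,0]>-.2)&(w[...,0]<.03)&(abs(w[...,1])<.085)
    k,l,s,_=cv2.connectedComponentsWithStats(m.astype(np.uint8));p=w[l==1+np.argmax(s[1:,4])]
    c=p.mean(0);_,_,v=np.linalg.svd(p[::5]-c,full_matrices=False);N=v[2]*np.sign(v[2][0]+v[2][2])
    r=cv2.minAreaRect((p[:,:2]*1000).astype(np.float32))
    print(nm,len(p),"n",np.round(N,2),"tilt",round(np.arccos(N[2]),3),"min/med/max",np.round(np.percentile(p,[1,50,99],axis=0),3).tolist(),[np.round(x,1) for x in r])
a=cv2.resize(it[110:260,240:400],(640,600),interpolation=cv2.INTER_CUBIC)
cv2.imwrite(f"pics/{n}.png",np.vstack([im,cv2.resize(it[140:240,240:400],(640,400),interpolation=cv2.INTER_CUBIC)])[:, :]);im8=cv2.imread(f"pics/{n}.png");cv2.imwrite(f"pics/{n}.png",cv2.resize(im8,(480,600),interpolation=cv2.INTER_AREA))
E
python3 look.py s1
```

```text
tcp stand [-0.1416  0.0025  0.0533] F [-1.1 -1.4 -0.9] 8.9 0.7026298909701691
wrist 3142 n [ 0. -0.  1.] tilt 0.001 min/med/max [[-0.063, 0.021, 0.061], [-0.037, 0.043, 0.063], [-0.026, 0.055, 0.064]] [array([-45.8,  36.3]), array([41.3, 38.3]), np.float64(0.2)]
top 518 n [0.21 0.01 0.98] tilt 0.215 min/med/max [[-0.089, -0.066, 0.021], [-0.048, -0.003, 0.062], [-0.023, 0.056, 0.069]] [array([-59.7,  -5. ]), array([124.8,  80.9]), np.float64(88.1)]
```

View pics/s1.png

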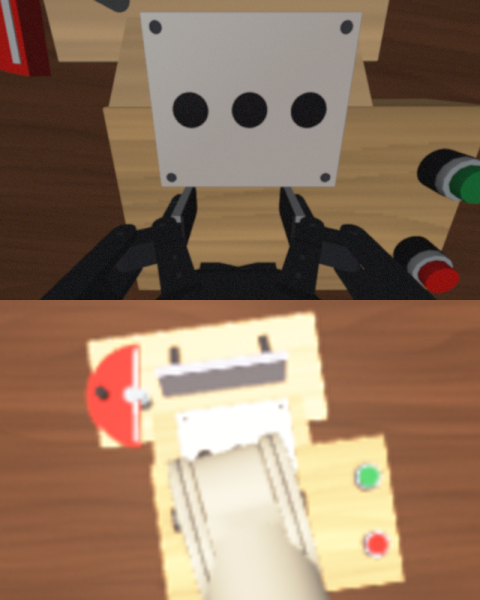

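The wrist view shows the plate square to the pusher. Its far edge sits about 26 mm before the fence line and its centre about 5 mm right of centre. I continue over the step edge.

Call:
servo_tool(
  motion=[
    [0.7,0,-0.003,0,0,0,0],
    [0.7,0,-0.006,0,0,0,0],
    [0.7,0,-0.009,0,0,0,0],
    [0.7,0,-0.012,0,0,0,0],
    [0.7,0,-0.015,0,0,0,0],
    [0.7,0,-0.018,0,0,0,0],
    [0.7,0,-0.021,0,0,0,0],
    [0.7,0,-0.024,0,0,0,0],
    [0.7,0,-0.027,0,0,0,0],
    [0.7,0,-0.03,0,0,0,0],
    [0.7,0,-0.033,0,0,0,0],
    [0.7,0,-0.036,0,0,0,0],
    [0.7,0,-0.036,0,0,0,0],
  ],
)

```text
clock: 10.62
position: [0.5599, 0.004, 0.0531]
ee_rot: [0.745, -0.667, -0.0, 0.0]
ft_force: [-0.9, 0.1, -0.4]
grip_width: 0.701
```

```bash
python3 look.py s2
```

```text
tcp stand [-0.1059  0.0025  0.0531] F [-0.9  0.1 -0.4] 10.625 0.7012963325158801
wrist 17 n [ 0.64 -0.36  0.69] tilt 0.815 min/med/max [[-0.08, 0.044, 0.065], [-0.079, 0.045, 0.067], [-0.077, 0.047, 0.068]] [array([-78.7,  45.5]), array([3.3, 2. ]), np.float64(7.0)]
top 151 n [0.91 0.02 0.41] tilt 1.147 min/med/max [[0.01, -0.069, 0.061], [0.016, 0.001, 0.092], [0.028, 0.068, 0.098]] [array([19.8, -0.4]), array([ 19.1, 138.7]), np.float64(0.5)]
```

View pics/s2.png

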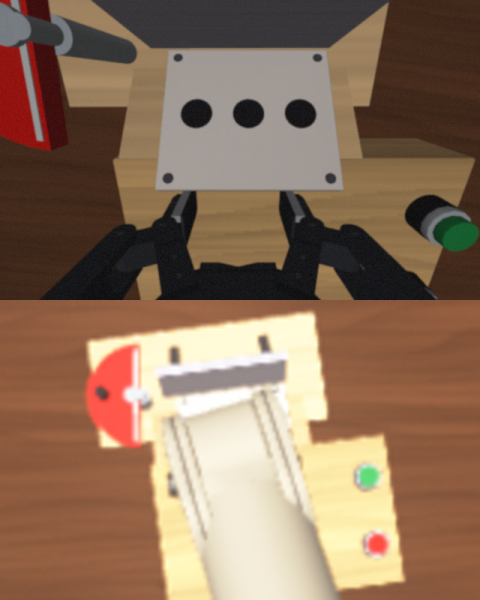

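The plate slopes on the ramp, with its far edge (row ~50 in the wrist half) at the fence's foot. I measure its tilt and edges next.

```bash
cat > pl.py <<'E'
from h import *
o=monitor.get_obs();print("tcp stand",np.round(stand(o["position"]),4),"F",np.round(o["ft_force"],1),o["clock"])
T=wristcam();im,d=eyes.camera("wrist");W=stand(wcloud(T,d));H,Sa,V=cv2.split(cv2.cvtColor(im,cv2.COLOR_BGR2HSV))
m=(Sa<45)&(V>110)&(W[...,2]>0)&(W[...,2]<.14)&(W[...,0]>-.15)&(W[...,0]<.03)&(abs(W[...,1])<.085)
k,l,s,_=cv2.connectedComponentsWithStats(cv2.erode(m.astype(np.uint8),np.ones((3,3))));p=W[l==1+np.argmax(s[1:,4])]
c=np.median(p,0);_,_,v=np.linalg.svd((p-c)[::7],full_matrices=False);N=v[2]*np.sign(v[2][2]+v[2][0])
print(len(p),"n",np.round(N,3),"tilt",round(float(np.arccos(N[2])),3),"1/50/99%",np.round(np.percentile(p,[1,50,99],axis=0),3).tolist())
E
python3 pl.py
```

```text
tcp stand [-0.1061  0.0025  0.0532] F [-0.4  0.2 -0.6] 10.725
35721 n [0.548 0.    0.837] tilt 0.58 1/50/99% [[-0.089, -0.062, 0.018], [-0.056, -0.004, 0.052], [-0.004, 0.054, 0.073]]
```

Call:
servo_tool(
  motion=[
    [0.7,0,-0.004,0,0,0,0],
    [0.7,0,-0.0075,-0.0045,0,0,0],
    [0.7,0,-0.011,-0.009,0,0,0],
    [0.7,0,-0.015,-0.0135,0,0,0],
    [0.7,0,-0.0185,-0.018,0,0,0],
    [0.7,0,-0.0225,-0.022,0,0,0],
    [0.7,0,-0.027,-0.026,0,0,0],
    [0.7,0,-0.0315,-0.0295,0,0,0],
    [0.7,0,-0.0365,-0.033,0,0,0],
  ],
)

```text
clock: 11.9
position: [0.5968, 0.008, 0.0865]
ee_rot: [0.745, -0.667, 0.0, -0.0]
ft_force: [-0.3, -0.0, -0.2]
grip_width: 0.7
```

```bash
python3 pl.py
```

```text
tcp stand [-0.0689  0.0025  0.0865] F [-0.3 -0.  -0.2] 11.9
22407 n [0.876 0.003 0.482] tilt 1.067 1/50/99% [[-0.054, -0.061, 0.017], [-0.036, -0.004, 0.081], [-0.002, 0.053, 0.106]]
```

Call:
servo_tool(
  motion=[
    [0.7,0,-0.005,-0.003,0,0,0],
    [0.7,0,-0.01,-0.0055,0,0,0],
    [0.7,0,-0.0155,-0.008,0,0,0],
    [0.7,0,-0.021,-0.0095,0,0,0],
    [0.7,0,-0.027,-0.011,0,0,0],
    [0.7,0,-0.0325,-0.012,0,0,0],
    [0.7,0,-0.037,-0.013,0,0,0],
    [0.7,0,-0.0415,-0.014,0,0,0],
    [0.7,0,-0.046,-0.014,0,0,0],
    [0.7,0,-0.0505,-0.014,0,0,0],
    [0.7,0,-0.055,-0.0135,0,0,0],
    [0.7,0,-0.059,-0.013,0,0,0],
    [0.7,0,-0.059,-0.013,0,0,0],
  ],
)

```text
clock: 13.58
position: [0.655, 0.0145, 0.0991]
ee_rot: [0.745, -0.667, -0.0, 0.0]
ft_force: [-0.2, -0.4, -0.1]
grip_width: 0.704
```

```bash
python3 look.py s3
```

```text
tcp stand [-0.0102  0.0026  0.0991] F [-0.2 -0.4 -0.1] 13.575 0.7036991804773383
wrist 3781 n [0.16 0.   0.99] tilt 0.163 min/med/max [[0.015, -0.066, 0.091], [0.019, 0.002, 0.092], [0.023, 0.07, 0.094]] [array([18.9,  1.9]), array([  9.5, 139. ]), np.float64(0.0)]Traceback (most recent call last):
  File "look.py", line 10, in <module>
    c=p.mean(0);_,_,v=np.linalg.svd(p[::5]-c,full_matrices=False);N=v[2]*np.sign(v[2][0]+v[2][2])
                                                                    ~^^^
IndexError: index 2 is out of bounds for axis 0 with size 2
```

```bash
cat > v.py <<'E'
from h import *
import sys
im,d=eyes.camera("wrist");s,_=eyes.camera("scene")
cv2.imwrite(f"pics/{sys.argv[1]}.png",cv2.resize(np.vstack([im,cv2.resize(s[150:270,250:442],(640,400),interpolation=cv2.INTER_CUBIC)]),(480,600),interpolation=cv2.INTER_AREA))
E
python3 v.py s3
```

View pics/s3.png

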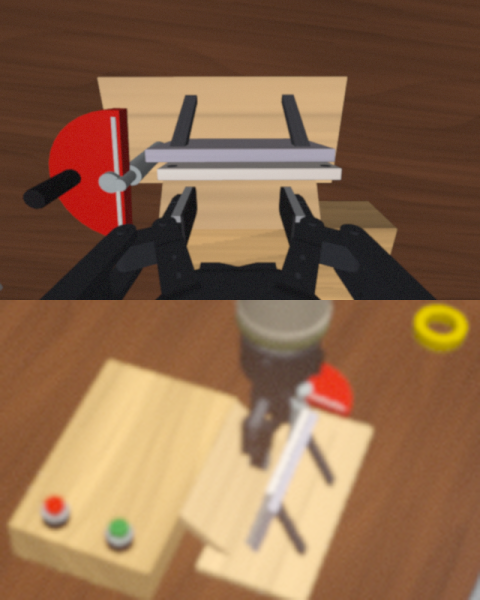

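The plate (white top edge at row 174) leans on the fence, the fingers are clear behind it and the keeper is open at the left. I retreat and go round to the far side of the stud.

Call:
servo_tool(
  motion=[
    [0.7,0,0.02,0,0,0,0],
    [0.7,0,0.03,-0.05,0,0,0],
    [0.3,0,0.03,-0.11,0,0,0],
    [0,-0.03,0,-0.13,0,0,0],
    [0,-0.08,-0.03,-0.13,0,0,0],
    [0,-0.125,-0.04,-0.13,0,0,0],
    [0,-0.125,-0.04,-0.13,0,0,0],
    [0,-0.125,-0.04,-0.13,0,0,0],
    [0,-0.125,-0.04,-0.07,0,0,0],
    [0,-0.125,-0.04,-0.03,0,0,0],
    [0,-0.125,-0.04,-0.004,0,0,0],
    [0,-0.125,-0.04,-0.004,0,0,0],
  ],
)

```text
clock: 15.28
position: [0.6799, 0.1406, 0.1013]
ee_rot: [0.744, -0.668, -0.001, 0.002]
ft_force: [-0.7, -1.0, 1.0]
grip_width: -0.001
```

Run:
```python
from h import *
o=st();print(stand(o["position"]))
T=wristcam();im,d=eyes.camera("wrist");W=stand(wcloud(T,d))
m=(W[...,2]>.108)&(W[...,2]<.121)&(W[...,0]<.0)&(W[...,0]>-.03)&(abs(W[...,1])<.075)
print(m.sum(),np.round(np.percentile(W[m],[1,50,99],axis=0),3).tolist() if m.any() else 0)
```

```text
{'clock': 15.275, 'position': [0.68, 0.141, 0.101], 'ee_rot': [0.744, -0.668, -0.001, 0.002], 'ft_force': [-0.744, -0.974, 1.011], 'grip_width': -0.001, 'joint_pos': [0.088, 0.633, -0.53, 1.374, 0.324, 1.224, -1.931]}
[0.02829455 0.12524036 0.10132334]
0 0
```

Call:
servo_tool(
  motion=[
    [0,0,0.007,0,0,0,0],
    [0,0,0.014,0,0,0,0],
    [0,-0.002,0.019,0,0,0,0],
    [0,-0.0035,0.024,0,0,0,0],
    [0,-0.0045,0.029,0,0,0,0],
    [0,-0.0055,0.0345,0,0,0,0],
    [0,-0.0055,0.04,0,0,0,0],
    [0,-0.0055,0.045,0,0,0,0],
    [0,-0.002,0.052,0,0,0,0],
    [0,0.002,0.058,0,0,0,0],
    [0,0.0055,0.0615,0,0,0,0],
    [0,0.009,0.065,0,0,0,0],
    [0,0.013,0.0675,0,0,0,0],
    [0,0.0165,0.07,0,0,0,0],
    [0,0.0165,0.07,0,0,0,0],
  ],
)

```text
clock: 17.2
position: [0.6131, 0.1194, 0.1033]
ee_rot: [0.745, -0.667, -0.0, -0.0]
ft_force: [1.9, 3.8, -0.8]
grip_width: -0.0
```

```bash
python3 v.py s4; python3 -c "
from h import *
o=st();print(stand(o['position']))"
```

```text
{'clock': 17.3, 'position': [0.613, 0.119, 0.103], 'ee_rot': [0.745, -0.667, -0.0, -0.0], 'ft_force': [1.234, 3.525, -0.689], 'grip_width': -0.003, 'joint_pos': [0.166, 0.49, -0.562, 1.586, 0.278, 1.146, -1.918]}
[-0.04051017  0.11146316  0.10328852]
```

View pics/s4.png

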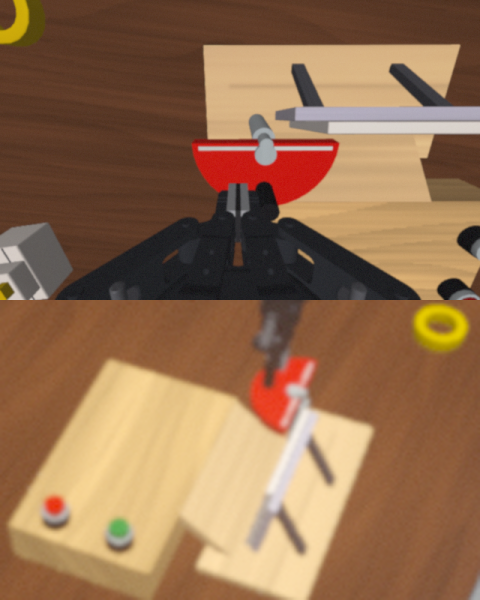

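The keeper's white line (row 148) is parallel to the fence and the plate still leans there. The steady force of about 3.7 N suggests the end stop. I back off and make a last check from above.

Call:
servo_tool(
  motion=[
    [0,-0.012,0,0,0,0,0],
    [0,-0.02,0,0,0,0,0],
    [0,-0.02,0,-0.06,0,0,0],
    [0,-0.02,0,-0.12,0,0,0],
    [0,0.04,0.05,-0.18,0,0,0],
    [0,0.09,0.1,-0.2,0,0,0],
    [0,0.11,0.14,-0.2,0,0,0],
    [0,0.11,0.14,-0.2,0,0,0],
    [0,0.11,0.14,-0.2,0,0,0],
  ],
)

```text
clock: 18.42
position: [0.4854, -0.007, 0.3042]
ee_rot: [0.744, -0.668, 0.001, 0.0]
ft_force: [-0.5, 0.3, 0.4]
grip_width: 0.002
```

Run:
```python
from h import *
o=st()
T=wristcam();im,d=eyes.camera("wrist");W=stand(wcloud(T,d));cv2.imwrite("pics/f.png",im)
H,Sa,V=cv2.split(cv2.cvtColor(im,cv2.COLOR_BGR2HSV))
def pr(n,m):
    p=W[m];print(n,len(p),np.round(np.percentile(p,[2,50,98],axis=0),3).tolist() if len(p) else 0)
ins=(abs(W[...,1])<.08)
pr("plate top",ins&(W[...,2]>.1)&(W[...,2]<.13)&(W[...,0]>-.03)&(W[...,0]<.05)&(V>120))
pr("plate back",ins&(Sa<50)&(V>90)&(W[...,2]>.02)&(W[...,2]<.11)&(W[...,0]>-.03)&(W[...,0]<.012))
m=(V>150)&(Sa<60)&(abs(W[...,2]-.092)<.006)&(W[...,0]>-.03)&(W[...,0]<.03)&(W[...,1]>.085)&(W[...,1]<.15);pr("line",m)
k=((H<8)|(H>172))&(Sa>150)&(W[...,2]>.085)&(W[...,1]>.02);r=W[k]
pr("keeper",k)
m=(V<70)&(W[...,2]>.117)&(W[...,2]<.132)&(abs(W[...,1]-.09)<.06)&(W[...,0]<0.05)&(W[...,0]>-.08);pr("stud",m)
```

```text
{'clock': 18.425, 'position': [0.485, -0.007, 0.304], 'ee_rot': [0.744, -0.668, 0.001, 0.0], 'ft_force': [-0.506, 0.264, 0.447], 'grip_width': 0.002, 'joint_pos': [0.463, 0.02, -0.546, 1.675, 0.012, 1.448, -1.548]}
plate top 0 0
plate back 2645 [[-0.006, -0.061, 0.022], [0.002, -0.006, 0.069], [0.01, 0.068, 0.093]]
line 405 [[-0.017, 0.086, 0.091], [-0.007, 0.096, 0.095], [0.001, 0.139, 0.098]]
keeper 3618 [[-0.055, 0.041, 0.089], [-0.027, 0.087, 0.092], [-0.003, 0.142, 0.094]]
stud 83 [[-0.047, 0.085, 0.117], [-0.043, 0.088, 0.124], [-0.038, 0.094, 0.126]]
```

View pics/f.png

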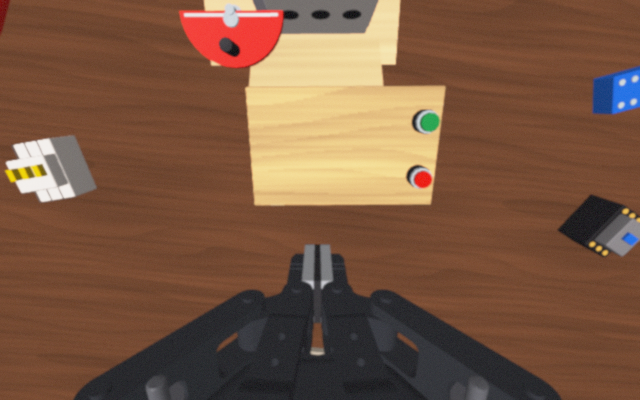

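```bash
python3 -c "
from h import *
print(ticket.hand_in())"
```

```text
the job is handed in; nothing more can be done
None
```

The plate is standing on its leading edge against the fence with the keeper closed in front of it. I handed the job in at about 18.4 s of the 67 s allowed; it gave no verdict.

I swung the keeper open with the shut fingers. Then I pushed the plate off the step with two spread fingers, tipped it up with a rising push, and swung the keeper back to its stop.

**Last checks, from the wrist camera (stand frame):**
- **Plate:** the robot-facing side runs from about x −6, z 22 mm to x 10, z 93 mm. That is a backward lean of roughly 12–13° against 10° flush, which is within the measuring noise.
- **Position:** the plate is a few millimetres right of centre, against ±20 mm allowed. The leading edge is about 8 mm before the fence foot, worked out from the lean rather than seen.
- **Keeper:** its stud lies at y 88 mm against the axis at y 90 mm, so it is closed to about 0 rad. Its white line is parallel to the fence.
- **Surroundings:** the loose parts still in view look unmoved, and the arm is clear with no load on it.

Two checks found nothing: the depth search for the plate's top edge returned no points, as that edge was out of the final picture. My tilt script also crashed once just after the plate tipped up, so I confirmed that stage from the pictures.

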